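# True up a lamp's upright with an engineer's square and hold it

### The job

The brass upright of the table lamp leans because its fixing is still slack. Pick up the engineer's square, stand it on the lamp's base plate with its blade towards the upright, and press it fully home into the corner between base and upright, square-on to the face, so that it trues the upright and bears on both the base and the upright. Finish while still gripping the square and pressing it there, so that someone else can tighten the nut; move the upright only with the square, never with the gripper or arm, and leave the other things on the bench undisturbed.

Things in the scene. Friction and masses are not known exactly. Their poses are not given: they have to be found in the camera images.
- square: Steel engineer's square, 0.7 kg, standing on its stock at the start. Stock: bar 150 long, 20 wide, 24 mm high; at one end a blade, 25 mm wide, 5 thick, mid-width, rises to 185 mm above the stock's underside, outer edge flush with the stock's end. Origin: middle of the stock's underside; x along the stock to the blade end, z up the blade. Balance point at x = 14 mm.
- square_heel (a point): The square's outer corner (heel), where the blade's outer edge meets the stock's underside: 75 mm from the square's origin along its x. Axes as the square's.
- square_grip (a point): A good place to grip the stock across its 20 mm width from above: on its centre line, 90 mm back from the heel, 14 mm above the underside (10 mm below the stock's top). The blade's inner edge is 65 mm ahead of it.
- base_plate: The lamp's dark steel base, a flat plate 260 x 180 mm, 12 mm thick, fixed. Origin: its underside below the middle of the upright; x points from its free front area to the upright and past it, z up. It runs from 175 mm before the origin (-x) to 85 mm behind, 90 mm to each side. A low switch (34 x 26 x 12 mm) sits on it behind the upright.
- corner (a point): Middle of the corner line where the upright's front (-x) face meets the plate's top: 15 mm before the base plate's origin, 12 mm above its underside. Axes as the plate's. The square's heel belongs here, its x along the plate's x. The plate is free for 160 mm before it.
- upright: The lamp's brass upright: square tube 30 x 30 mm, 200 tall, cap and candle sleeve on top (270 mm in all). Origin: middle of its foot on the plate; z up the tube. It only rocks about its foot in the plate's x-z plane. At the start it leans 0.066 to 0.1 rad over the front area (top to -x), up to 19 mm at blade-top height. About 3 N there trues it; let go, it springs part way back.
- polish_bottle: Bystander: white bottle of polish, 56 mm across, 130 mm tall, standing. Origin under its middle. It stands on one side of the lamp and the square on the other; which side varies.
- screwdriver: Bystander: screwdriver, 190 mm, lying. Origin near its middle.
- spanner: Bystander: spanner, 170 mm, lying. Origin near its middle.
- sleeve_long: Bystander: cream candle sleeve, a tube 27 mm across, 85 mm tall, standing. Origin under its middle.
- sleeve_short: Bystander: cream candle sleeve, a tube 27 mm across, 60 mm tall, standing. Origin under its middle.
- drip_dish: Bystander: shallow brass drip dish, 90 mm across, 16 mm high. Origin under its middle.
- nut_jar: Bystander: clear jar with steel lid, 60 mm across, 75 mm tall. Origin under its middle.
- finial: Bystander: small brass finial, 22 mm across, 36 mm tall, standing on the base plate behind the upright. Origin under its middle.
Not all that is in view belongs to the job. Several things have the shape of the square; the one meant has the colours described above.

How it is judged:
By the outcome, as a careful person would: the job done as asked, in the order asked, and still so for the second after the job is handed in, while the arm keeps its last pose, push and grip.
It also fails if it takes over 51 s, if anything falls off the work surface, if the arm or the gripper's body presses on something with over 40 N, if the wrist force passes 120 N, or if a joint passes its speed limit or range.

### The arm

A 6-joint arm with a two-finger parallel gripper is mounted at the origin on the work surface. World frame = base frame: x ahead of the robot, y to its left, z up, the work surface at z = 0. Lengths are in m, angles in rad, forces in N, time in s.
With the tool pointing down it reaches from about 0.35 to 0.775 m from the base axis. Payload 5.5 kg.
Tool frame: the origin (TCP) lies midway between the tips of the shut fingers; the grasp point (between the pads) lies env.tcp_to_grasp behind it (env.tcp_to_grasp is the distance from the TCP to the grasp point, in m); z points along the fingers, y is the direction in which the jaws open and shut (so a half turn about z gives the same grasp; the last joint's range is limited). The gripper opens to 85 mm and grips with 20 to 120 N. Pads are 22 mm wide; open, the fingers measure 114 mm over their backs; the gripper's body (76 mm by 85 mm) begins 54 mm behind the grasp point. The pads swing forward as they close: fully open they stand 13 mm farther back than shut.
Start: joints at [-1.388, 0.313, 0.046, 1.304, 0, 1.431], TCP at [0.182, -0.545, 0.201] pointing down, gripper open.
Joint ranges: [-2.76, 2.76], [-0.86, 1.69], [-1.03, 1.26], [-2.2, 2.34], [-1.47, 1.5], [-3.14, 3.14]. Speed limits (rad/s): [2.57, 2.57, 3.14, 3.14, 3.14, 3.14].

### API

Orientations are given as a unit quaternion [w, x, y, z].
In Python, from workcell import env gives the robot as it stands.
- The arm moves only by the shell command python3 -m handwheel 'ROWS' [OPENING] [FORCE]. ROWS is JSON, a list of rows, each an object of numbers: "dx", "dy", "dz": the shift along the tool's x, y, z normalised to -1 to 1, where 1 is 20 mm; "roll": the turn about the tool's z normalised to -1 to 1, where 1 is 6 degrees. In form: [{"dx": .., "dy": .., "dz": .., "roll": ..}, ...]. A call has 1 to 8 rows; each row shifts and turns the commanded pose from where the row before left it, along the tool's axes as they then stand; what a row does not reach is not made up. A row lasts 1/12 s, in which the tool goes at most 41.7 mm and 7.16 degrees, less where a joint would pass 70% of its speed; a pose out of reach is approached as far as the arm can. A call with a number of a shift or a turn outside -1 to 1 is refused whole. A call with a gripper value outside its range is refused whole. OPENING is the closure in counts, from 0 (fully open) to 255 (shut), set as the call begins (- or left out, the last holds). The fingers move at their own pace and stop on an object; FORCE is the grip in N (left out, the last holds). Time passes only in rows, so rows that do not move let the fingers close. It gives the time, the measured TCP pose, the force and the opening at its end, in the units of the state.
- env.get_state(): the state, without advancing time (a new reading comes with each control period).
- env.read_camera(name): name is "side" or "top"; returns the picture (420x560x3 uint8, blue, green, red); there is no depth.
- env.calibration(name): a dict with "fx", "fy", "cx", "cy" (pixels), "R" (3x3) and "t" (3): a world point X has camera coordinates R X + t. Camera axes: x right, y down, z forward; pixel columns grow to the right and rows downward; lengths in m; the calibration is good to about 2 mm. A picture is of the moment at which its call begins. calibration takes no time and is no camera call.
- env.hand_in(): hands the job in, once; it reports no verdict.
The state is a dict: "clock": time; "joint_pos": joint angles; "qvel": joint speeds; "tau": joint torques, N m; "tcp_pos": TCP position; "orientation": TCP orientation; "wrist_force": force on the tool from outside, world axes, zero at the start; "ft_torque": the same for the moment, N m; "finger_gap": finger opening in m.
Only numpy, scipy, OpenCV 4.12 (cv2) and the standard library are available. Lean on these libraries where they do the work, as an engineer would, in place of code of your own. Each camera call takes 0.05 s, during which the arm holds its last target.

## Working session

There is one attempt and no reset: what is moved stays moved. The work goes in short steps, Python scripts to look and compute and a shell command to move; the robot and the scene stay as the last step left them, time stands still between calls to the robot, and variables do not carry over. Pictures are saved under pics/ and viewed, and the job is handed in when it is done.

```bash
ls; mkdir -p pics
python3 - <<'E'
from workcell import env
import cv2
print(env.get_state()); print(env.tcp_to_grasp)
for n in("side","top"):
    cv2.imwrite(f"pics/{n}0.png",env.read_camera(n)); print(n,env.calibration(n))
E
```

```text
pics
{'clock': 0.0, 'joint_pos': array([-1.38757988e+00,  3.14019242e-01,  4.49580600e-02,  1.30358623e+00,
       -4.80671197e-05,  1.43119995e+00]), 'qvel': array([-1.54875256e-03, -7.88892182e-04, -6.65210045e-05, -2.36767201e-04,
        9.38659756e-05,  3.42616158e-04]), 'tau': array([-1.36188693e-03, -4.80625927e+01,  2.98534924e+01,  1.91886385e-02,
       -2.19648305e-04,  1.20868572e-05]), 'tcp_pos': array([ 0.18228232, -0.54473697,  0.19958965]), 'orientation': array([-9.24800744e-04,  9.87001813e-01,  1.60706452e-01, -4.42124043e-05]), 'wrist_force': array([ 0.17003365, -0.73180102, -0.72596901]), 'ft_torque': array([-0.00230742,  0.00135286,  0.0352598 ]), 'finger_gap': 0.08534749353666456}
0.0187
side {'fx': 481.95998005740717, 'fy': 481.95998005740717, 'cx': 277.1019838123098, 'cy': 215.9443416292345, 'R': array([[ 0.93233777, -0.36155435,  0.00497418],
       [-0.2233321 , -0.58661491, -0.77846369],
       [ 0.28437486,  0.7246802 , -0.62766993]]), 't': array([-0.46621714,  0.13634267,  1.21152209])}
top {'fx': 407.5908139970921, 'fy': 407.5908139970921, 'cx': 278.02997281301987, 'cy': 216.2566348737652, 'R': array([[-0.00724711, -0.99997036, -0.00260055],
       [-0.989353  ,  0.00754814, -0.14533984],
       [ 0.14535516,  0.00151957, -0.98937838]]), 't': array([-0.01261891,  0.47368272,  1.0979077 ])}
```

View pics/side0.png

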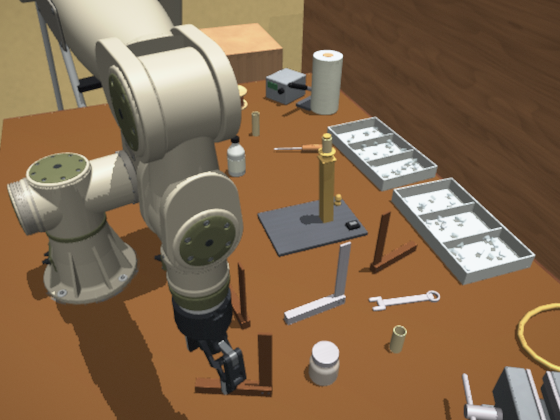

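View pics/top0.png

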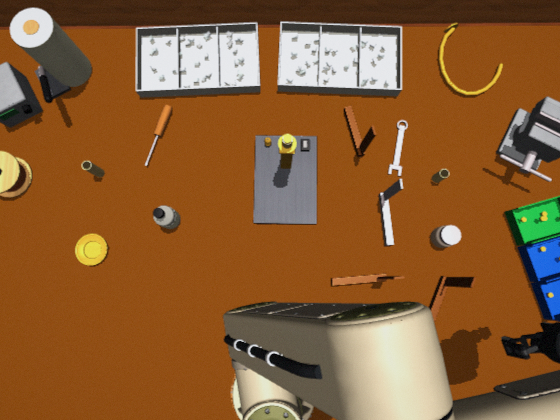

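Candidates shaped like the square: in the top view, the steel/grey one at (388,215), and brown (wooden) ones at (355,130), (367,280) and (450,290). In the side view these are grey (318,305) and brown (390,255), (242,300) and (240,380). By the description I choose the steel one, and check it in a close crop.

Run:
```python
import cv2,numpy as np
a=cv2.imread("pics/side0.png")[225:335,265:375]; b=cv2.imread("pics/top0.png")[165:255,350:440]
c=cv2.imread("pics/top0.png")[120:235,240:330]
r=lambda i,w:cv2.resize(i,(w,400),interpolation=cv2.INTER_CUBIC)
cv2.imwrite("pics/crop0.png",np.hstack([r(a,400),r(b,400)]))
cv2.imwrite("pics/crop1.png",np.hstack([r(c,313),cv2.resize(cv2.imread("pics/side0.png")[120:260,250:375],(446,500))[:400]]))
```

```text
(no output)
```

View pics/crop0.png

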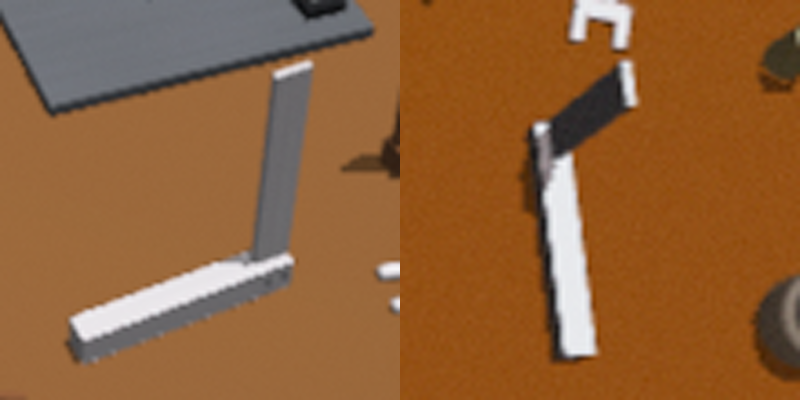

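View pics/crop1.png

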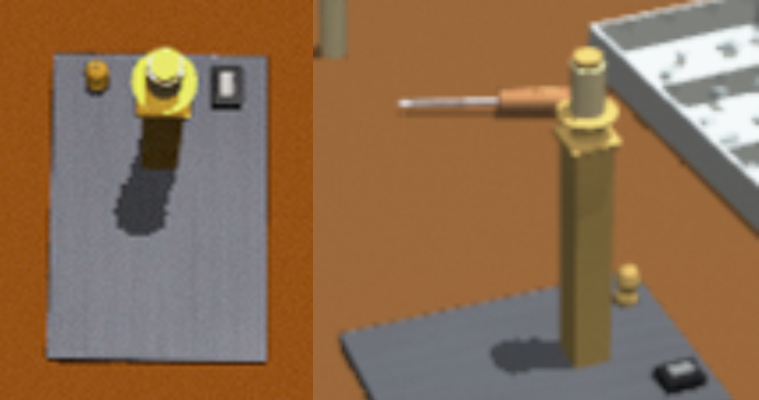

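The crop shows the steel square: the white-lit stock runs from about (388,244) to (386,193) in the top view, with the dark blade face and its white top at (402,183). Next I measure the square and the plate.

```bash
cat > h.py <<'E'
import numpy as np,cv2
from workcell import env
C={n:env.calibration(n) for n in("side","top")}
def ray(n,p,z):
    c=C[n];p=np.atleast_2d(p).astype(float)
    d=np.c_[(p[:,0]-c["cx"])/c["fx"],(p[:,1]-c["cy"])/c["fy"],np.ones(len(p))]@c["R"]
    o=-c["R"].T@c["t"]
    return o+d*((z-o[2])/d[:,2])[:,None]
def proj(n,X):
    c=C[n];q=np.atleast_2d(X)@c["R"].T+c["t"]
    return np.c_[q[:,0]/q[:,2]*c["fx"]+c["cx"],q[:,1]/q[:,2]*c["fy"]+c["cy"]]
def comps(m,mn=30):
    n,l,s,ce=cv2.connectedComponentsWithStats(m.astype(np.uint8))
    return [(l==i) for i in range(1,n) if s[i,4]>mn]
def rect(n,m,z):
    cs,_=cv2.findContours(cv2.resize(m.astype(np.uint8)*255,None,fx=4,fy=4,interpolation=cv2.INTER_LINEAR)>127 if 0 else (cv2.resize(m.astype(np.uint8)*255,None,fx=4,fy=4,interpolation=cv2.INTER_LINEAR)>127).astype(np.uint8),cv2.RETR_EXTERNAL,cv2.CHAIN_APPROX_NONE)
    k=max(cs,key=cv2.contourArea).reshape(-1,2)/4-.375
    W=ray(n,k,z)[:,:2]
    r=cv2.minAreaRect((W*1000).astype(np.float32)); return r,cv2.boxPoints(r)
E
python3 - <<'E'
from h import *
for n,(x0,x1,y0,y1) in {"side":(265,375,225,335),"top":(370,412,165,255)}.items():
    im=cv2.imread(f"pics/{n}0.png").astype(int)
    m=np.zeros(im.shape[:2],bool); s=im[y0:y1,x0:x1]
    m[y0:y1,x0:x1]=(s.min(2)>170)
    for c in comps(m,8):
        ys,xs=np.nonzero(c); print(n,c.sum(),xs.min(),xs.max(),ys.min(),ys.max())
        for z in(.024,.185): print(z,*[np.round(v,1).tolist() for v in rect(n,c,z)])
for n,(x0,x1,y0,y1) in {"side":(250,375,190,260),"top":(240,330,120,235)}.items():
    im=cv2.imread(f"pics/{n}0.png").astype(int)
    m=np.zeros(im.shape[:2],bool); s=im[y0:y1,x0:x1]
    m[y0:y1,x0:x1]=(s.max(2)-s.min(2)<40)&(s.max(2)<190)
    c=max(comps(m),key=lambda c:c.sum())
    c=cv2.morphologyEx(c.astype(np.uint8),cv2.MORPH_OPEN,np.ones((3,3)))>0
    print(n,c.sum(),*[np.round(v,1).tolist() for v in rect(n,c,.012)])
E
```

```text
side 16 341 350 242 245Traceback (most recent call last):
  File "<stdin>", line 8, in <module>
    return _wrapfunc(a, 'round', decimals=decimals, out=out)
    return _wrapit(obj, method, *args, **kwds)
    conv = _array_converter(obj)
ValueError: setting an array element with a sequence. The requested array has an inhomogeneous shape after 1 dimensions. The detected shape was (3,) + inhomogeneous part.
```

Run:
```python
from h import *
np.set_printoptions(precision=1,suppress=True)
for n,(x0,x1,y0,y1) in {"side":(265,375,225,335),"top":(370,412,165,255)}.items():
    im=cv2.imread(f"pics/{n}0.png").astype(int)
    m=np.zeros(im.shape[:2],bool); s=im[y0:y1,x0:x1]
    m[y0:y1,x0:x1]=(s.min(2)>170)
    for c in comps(m,8):
        ys,xs=np.nonzero(c); print(n,c.sum(),xs.min(),xs.max(),ys.min(),ys.max())
        z=.024 if c.sum()>150 else .185
        r,b=rect(n,c,z);print(z,r,b.tolist())
for n,(x0,x1,y0,y1) in {"side":(250,375,190,260),"top":(240,330,120,235)}.items():
    im=cv2.imread(f"pics/{n}0.png").astype(int)
    m=np.zeros(im.shape[:2],bool); s=im[y0:y1,x0:x1]
    m[y0:y1,x0:x1]=(s.max(2)-s.min(2)<40)&(s.max(2)<190)
    c=max(comps(m),key=lambda c:c.sum())
    c=cv2.morphologyEx(c.astype(np.uint8),cv2.MORPH_OPEN,np.ones((3,3)))>0
    r,b=rect(n,c,.012);print(n,c.sum(),r,b.tolist())
```

```text
side 16 341 350 242 245
0.185 ((532.0347290039062, -314.87969970703125), (24.08726692199707, 5.846745491027832), 4.273205757141113) [[519.8067626953125, -312.8618469238281], [520.242431640625, -318.6923522949219], [544.2626953125, -316.8975524902344], [543.8270263671875, -311.0670471191406]]
side 404 285 345 295 318
0.024 ((468.3538818359375, -320.35784912109375), (151.63119506835938, 22.99675750732422), 4.429120063781738) [[391.876708984375, -314.74871826171875], [393.65264892578125, -337.67681884765625], [544.8310546875, -325.96697998046875], [543.0551147460938, -303.03887939453125]]
side 19 369 374 297 300
0.185 ((506.57147216796875, -468.6643981933594), (9.200162887573242, 11.62926197052002), 69.05347442626953) [[499.4966125488281, -470.88177490234375], [510.3573303222656, -475.0391845703125], [513.6463623046875, -466.447021484375], [502.7856140136719, -462.28961181640625]]
top 79 389 401 165 175
0.185 ((565.4302368164062, -302.88043212890625), (31.842247009277344, 26.308095932006836), 77.84494018554688) [[549.2188110351562, -315.6749267578125], [574.9370727539062, -321.214294433
[... 516 characters left out ...]
583984375, -315.353271484375], [394.06561279296875, -337.70501708984375], [520.5311889648438, -327.7071533203125], [518.76416015625, -305.35540771484375]]
side 3748 ((585.1038208007812, -41.04029083251953), (191.8818817138672, 266.11474609375), 88.59554290771484) [[449.73492431640625, -133.69117736816406], [715.7697143554688, -140.21363830566406], [720.4727172851562, 51.610595703125], [454.43792724609375, 58.133056640625]]
top 4991 ((586.1261596679688, -36.83208465576172), (180.43576049804688, 261.6324768066406), 88.80158233642578) [[453.4516296386719, -124.29423522949219], [715.0269165039062, -129.76622009277344], [718.8006591796875, 50.63006591796875], [457.22540283203125, 56.10205078125]]
```

```bash
cat >> h.py <<'E'
from scipy.spatial.transform import Rotation as Ro
def go(x,y,z,yaw):
    s=env.get_state();q=s["orientation"];R=Ro.from_quat(np.r_[q[1:],q[0]]).as_matrix()
    cur=np.degrees(np.arctan2(R[1,0],R[0,0]));p=s["tcp_pos"]
    a=np.radians(yaw);X=np.array([np.cos(a),np.sin(a)]);Y=np.array([np.sin(a),-np.cos(a)])
    d=np.array([x,y,z])-p
    print("clk %.2f"%s["clock"],"pos",np.round(p*1000,1),"yaw %.2f"%cur,"tilt",np.round(R[:2,2],4),"F",np.round(s["wrist_force"],1),"gap %.4f"%s["finger_gap"])
    print("units dx %.2f dy %.2f dz %.2f roll %.2f"%(d[:2]@X*50,d[:2]@Y*50,-d[2]*50,(cur-yaw)/6))
E
python3 -c "
from h import *
go(.4535,-.3218,.23,4.45)"
python3 -m handwheel '[{"dz":-0.75,"roll":0.8},{"dz":-0.75,"roll":0.8},{"roll":0.74},{}]'
python3 -c "
from h import *
go(.4535,-.3218,.23,4.45)"
```

```text
clk 0.10 pos [ 182.3 -544.8  199.7] yaw 18.49 tilt [-0.0003  0.0016] F [ 0.3  0.1 -0. ] gap 0.0857
units dx 14.38 dy -10.06 dz -1.52 roll 2.34
clk 0.10 pos [ 182.3 -544.8  199.7] yaw 18.49 tilt [-0.0003  0.0016] F [ 0.3  0.1 -0. ] gap 0.0857
units dx 14.38 dy -10.06 dz -1.52 roll 2.34invalid input at $[0]: expected keys dx, dy, dz, roll
```

```bash
python3 -m handwheel '[{"dx":0,"dy":0,"dz":-0.75,"roll":0.8},{"dx":0,"dy":0,"dz":-0.75,"roll":0.8},{"dx":0,"dy":0,"dz":0,"roll":0.74},{"dx":0,"dy":0,"dz":0,"roll":0}]'
python3 -c "
from h import *
go(.4535,-.3218,.23,4.45)"
```

```text
clock: 0.43
tcp_pos: [0.1825, -0.5457, 0.231]
orientation: [0.001, 0.999, 0.038, 0.0]
wrist_force: [0.3, -0.4, -0.2]
finger_gap: 0.0853
clk 0.43 pos [ 182.5 -545.7  231. ] yaw 4.35 tilt [ 0.0002 -0.0011] F [ 0.3 -0.4 -0.2] gap 0.0853
units dx 14.38 dy -10.11 dz 0.05 roll -0.02
```

```bash
python3 -m handwheel '[{"dx":0.9,"dy":-0.63,"dz":0,"roll":0},{"dx":0.9,"dy":-0.63,"dz":0,"roll":0},{"dx":0.9,"dy":-0.63,"dz":0,"roll":0},{"dx":0.9,"dy":-0.63,"dz":0,"roll":0},{"dx":0.9,"dy":-0.63,"dz":0,"roll":0},{"dx":0.9,"dy":-0.63,"dz":0,"roll":0},{"dx":0.9,"dy":-0.63,"dz":0,"roll":0},{"dx":0.9,"dy":-0.63,"dz":0,"roll":0}]'
python3 -m handwheel '[{"dx":0.9,"dy":-0.63,"dz":0,"roll":0},{"dx":0.9,"dy":-0.63,"dz":0,"roll":0},{"dx":0.9,"dy":-0.63,"dz":0,"roll":0},{"dx":0.9,"dy":-0.63,"dz":0,"roll":0},{"dx":0.9,"dy":-0.63,"dz":0,"roll":0},{"dx":0.9,"dy":-0.63,"dz":0,"roll":0},{"dx":0.9,"dy":-0.63,"dz":0,"roll":0},{"dx":0,"dy":0,"dz":0,"roll":0}]'
python3 -c "
from h import *
go(.4535,-.3218,.06,4.45)
cv2.imwrite('pics/s1.png',env.read_camera('side'));cv2.imwrite('pics/t1.png',env.read_camera('top'))"
```

```text
clock: 1.1
tcp_pos: [0.3186, -0.4324, 0.2296]
orientation: [-0.001, 0.999, 0.04, -0.0]
wrist_force: [0.9, -0.6, 0.6]
finger_gap: 0.0854
clock: 1.77
tcp_pos: [0.4388, -0.3332, 0.2295]
orientation: [-0.001, 0.999, 0.042, -0.0]
wrist_force: [-0.6, -0.4, 0.1]
finger_gap: 0.0853
clk 1.77 pos [ 438.8 -333.2  229.5] yaw 4.80 tilt [-0.0002  0.002 ] F [-0.6 -0.4  0.1] gap 0.0853
units dx 0.78 dy -0.51 dz 8.48 roll 0.06
```

View pics/s1.png

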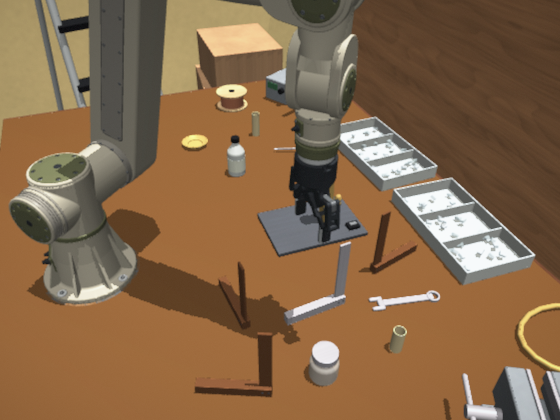

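View pics/t1.png

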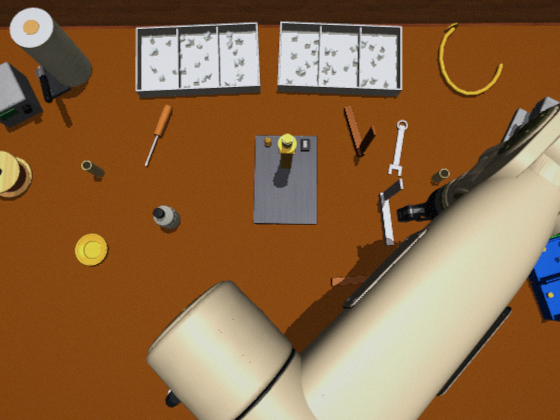

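Both pictures show the square untouched: side view about (316,305), top view about (387,215). The open gripper hangs above and beside it. I finish the alignment and descend.

```bash
python3 -m handwheel '[{"dx":0.4,"dy":-0.25,"dz":0.5,"roll":0.06},{"dx":0.38,"dy":-0.26,"dz":0.5,"roll":0},{"dx":0,"dy":0,"dz":1,"roll":0},{"dx":0,"dy":0,"dz":1,"roll":0},{"dx":0,"dy":0,"dz":1,"roll":0},{"dx":0,"dy":0,"dz":1,"roll":0},{"dx":0,"dy":0,"dz":1,"roll":0},{"dx":0,"dy":0,"dz":1,"roll":0}]'
python3 -m handwheel '[{"dx":0,"dy":0,"dz":1,"roll":0},{"dx":0,"dy":0,"dz":0.4,"roll":0},{"dx":0,"dy":0,"dz":0,"roll":0},{"dx":0,"dy":0,"dz":0,"roll":0}]'
python3 -c "
from h import *
go(.4535,-.3218,.004,4.45)
cv2.imwrite('pics/s2.png',cv2.resize(env.read_camera('side')[200:350,240:390],(600,600)))"
```

```text
clock: 2.53
tcp_pos: [0.451, -0.3241, 0.0882]
orientation: [-0.001, 0.999, 0.035, -0.0]
wrist_force: [0.5, -0.8, -0.0]
finger_gap: 0.0857
clock: 2.87
tcp_pos: [0.4513, -0.3243, 0.062]
orientation: [-0.0, 0.999, 0.036, -0.0]
wrist_force: [0.3, 0.1, 0.0]
finger_gap: 0.0851
clk 2.87 pos [ 451.3 -324.3   62. ] yaw 4.08 tilt [-0.001   0.0009] F [0.3 0.1 0. ] gap 0.0851
units dx 0.12 dy -0.12 dz 2.90 roll -0.06
```

View pics/s2.png

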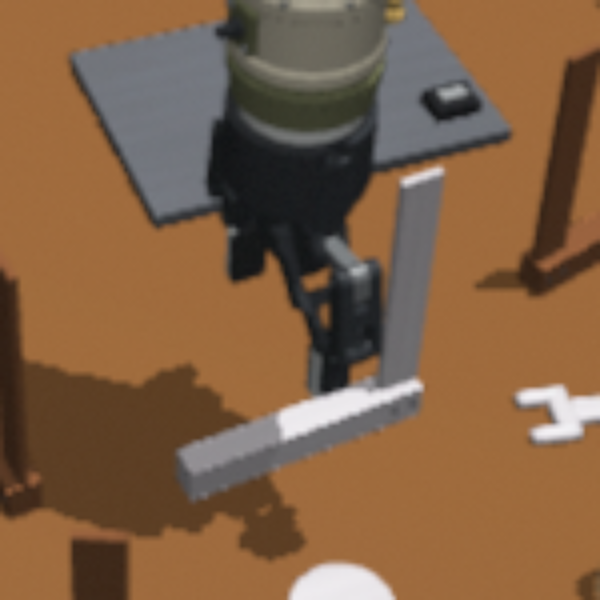

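```bash
python3 -c "
from h import *
P=proj('side',[[.451,-.367,.075],[.451,-.281,.075],[.4535,-.3218,.024]]);print(P,(P-[240,200])*4)"
```

```text
[[318.09562282 306.31587988]
 [301.98938851 278.81841319]
 [309.34338166 306.47063893]] [[312.38249127 425.26351953]
 [247.95755402 315.27365277]
 [277.37352664 425.88255574]]
```

The picture shows the two fingers straddling the stock from above, with the near tip at about crop (328,390) and the far tip at (245,280). The blade stands clear ahead of the hand, so I descend and grip.

```bash
python3 -m handwheel '[{"dx":0.12,"dy":-0.12,"dz":0.5,"roll":-0.06},{"dx":0,"dy":0,"dz":0.8,"roll":0},{"dx":0,"dy":0,"dz":0.8,"roll":0},{"dx":0,"dy":0,"dz":0.7,"roll":0},{"dx":0,"dy":0,"dz":0,"roll":0},{"dx":0,"dy":0,"dz":0,"roll":0}]'
python3 -c "
from h import *
go(.4535,-.3218,.004,4.45)"
python3 -m handwheel '[{"dx":0,"dy":0,"dz":0,"roll":0},{"dx":0,"dy":0,"dz":0,"roll":0},{"dx":0,"dy":0,"dz":0,"roll":0},{"dx":0,"dy":0,"dz":0,"roll":0},{"dx":0,"dy":0,"dz":0,"roll":0},{"dx":0,"dy":0,"dz":0,"roll":0}]' 150 20
python3 -c "
from h import *
go(.4535,-.3218,.004,4.45)
cv2.imwrite('pics/s3.png',cv2.resize(env.read_camera('side')[200:350,240:390],(600,600)))"
```

```text
clock: 3.42
tcp_pos: [0.4539, -0.3217, 0.0064]
orientation: [-0.0, 0.999, 0.039, -0.0]
wrist_force: [-0.1, 1.0, 1.6]
finger_gap: 0.0856
clk 3.42 pos [ 453.9 -321.7    6.4] yaw 4.47 tilt [-0.0004  0.0004] F [-0.1  1.   1.6] gap 0.0856
units dx -0.02 dy 0.00 dz 0.12 roll 0.00
clock: 3.92
tcp_pos: [0.4541, -0.3222, 0.0068]
orientation: [0.0, 0.999, 0.039, 0.0]
wrist_force: [0.2, 0.7, 0.6]
finger_gap: 0.0354
clk 3.92 pos [ 454.1 -322.2    6.8] yaw 4.45 tilt [ 0.0005 -0.0005] F [0.2 0.7 0.6] gap 0.0354
units dx -0.03 dy -0.02 dz 0.14 roll 0.00
```

View pics/s3.png

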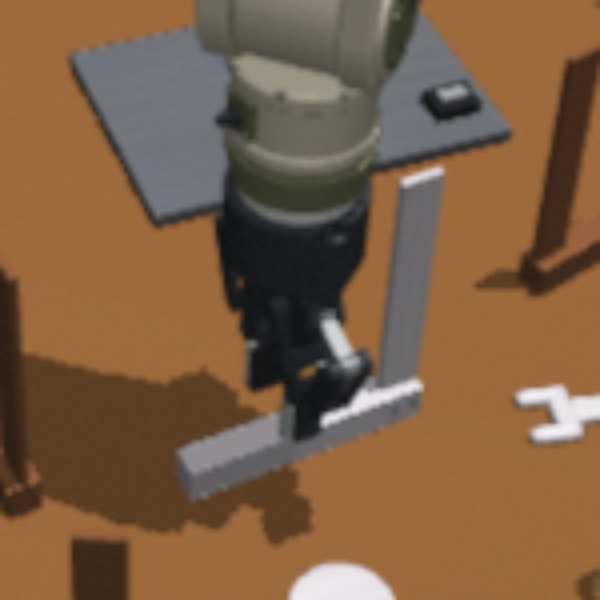

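The picture shows the fingers astride the stock, with the near fingertip at crop (307,440), about the stock's mid-height, and the blade clear. I lower 3 mm and close.

```bash
python3 -m handwheel '[{"dx":0,"dy":0,"dz":0.15,"roll":0},{"dx":0,"dy":0,"dz":0,"roll":0},{"dx":0,"dy":0,"dz":0,"roll":0},{"dx":0,"dy":0,"dz":0,"roll":0},{"dx":0,"dy":0,"dz":0,"roll":0},{"dx":0,"dy":0,"dz":0,"roll":0},{"dx":0,"dy":0,"dz":0,"roll":0}]' 255 20
python3 -m handwheel '[{"dx":0,"dy":0,"dz":0,"roll":0},{"dx":0,"dy":0,"dz":0,"roll":0},{"dx":0,"dy":0,"dz":0,"roll":0},{"dx":0,"dy":0,"dz":0,"roll":0}]' 255 110
python3 -c "
from h import *
go(.4535,-.3218,.004,4.45)"
```

```text
clock: 4.55
tcp_pos: [0.454, -0.3221, 0.0036]
orientation: [0.0, 0.999, 0.039, 0.0]
wrist_force: [0.3, 0.2, 0.0]
finger_gap: 0.0001
clock: 4.88
tcp_pos: [0.4539, -0.3221, 0.0035]
orientation: [0.0, 0.999, 0.039, -0.0]
wrist_force: [0.7, -0.3, -0.6]
finger_gap: -0.0004
clk 4.88 pos [ 453.9 -322.1    3.5] yaw 4.45 tilt [-0.     -0.0001] F [ 0.7 -0.3 -0.6] gap -0.0004
units dx -0.02 dy -0.01 dz -0.02 roll 0.00
```

The gap reads zero on a 20 mm stock, so something is off. I look before moving.

```bash
python3 -c "
from h import *
a=env.read_camera('side');cv2.imwrite('pics/s4.png',cv2.resize(a[200:350,240:390],(600,600)));cv2.imwrite('pics/t4.png',cv2.resize(env.read_camera('top')[140:290,330:480],(600,600)))"
```

```text
(no output)
```

View pics/s4.png

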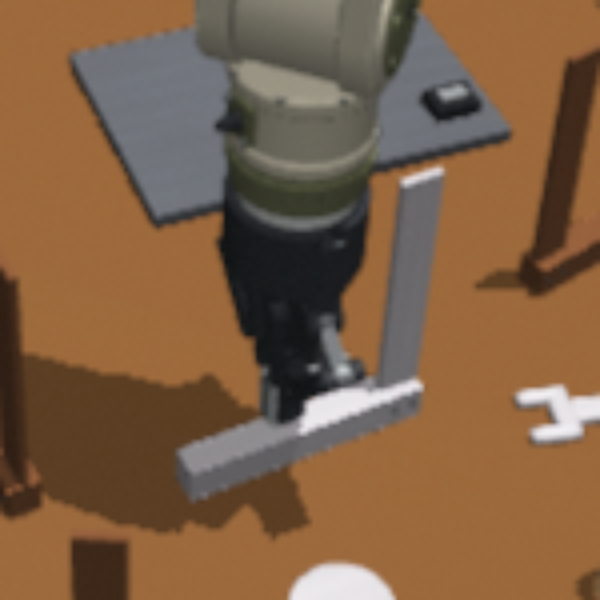

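View pics/t4.png

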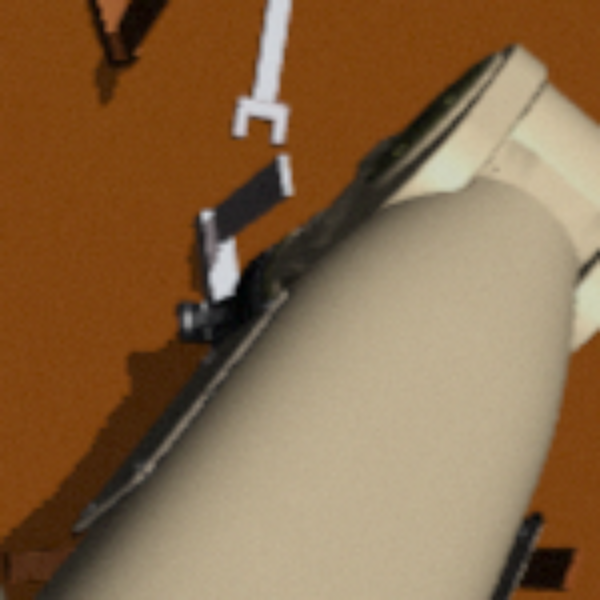

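```bash
python3 -c "
from h import *
from scipy.optimize import least_squares
for px,y in (((316.7,310),-.340),((311,306),-.330)):
  for z in (0,.01,.02,.03,.04): print(px,z,np.round(ray('side',[px],z)[0],4))
"
python3 - <<'E'
import cv2
a=cv2.imread('pics/s4.png')[250:470,150:450]
cv2.imwrite('pics/s4c.png',cv2.resize(a,(780,572),interpolation=cv2.INTER_NEAREST))
E
```

```text
(316.7, 310) 0 [ 0.4745 -0.3192 -0.    ]
(316.7, 310) 0.01 [ 0.4705 -0.3267  0.01  ]
(316.7, 310) 0.02 [ 0.4664 -0.3341  0.02  ]
(316.7, 310) 0.03 [ 0.4623 -0.3416  0.03  ]
(316.7, 310) 0.04 [ 0.4582 -0.349   0.04  ]
(311, 306) 0 [ 0.4671 -0.3036  0.    ]
(311, 306) 0.01 [ 0.4632 -0.3112  0.01  ]
(311, 306) 0.02 [ 0.4592 -0.3188  0.02  ]
(311, 306) 0.03 [ 0.4552 -0.3265  0.03  ]
(311, 306) 0.04 [ 0.4512 -0.3341  0.04  ]
```

View pics/s4c.png

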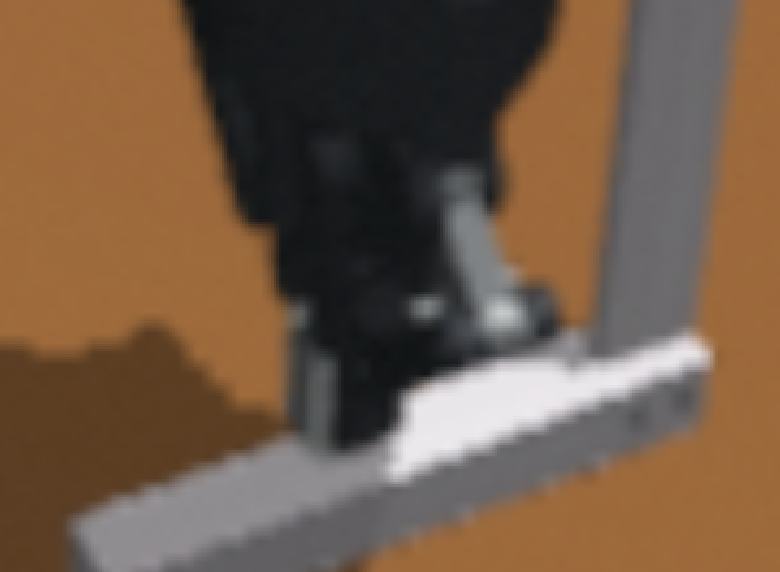

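The crop shows the closed fingertips standing on or over the stock's top at (350,445) in the crop, about z ≈ 0.027. The reported TCP z is 0.0035, so the reading is roughly 20 mm low. The square has not moved. I reopen to about 35 mm and go down in guarded steps.

```bash
python3 -m handwheel '[{"dx":0,"dy":0,"dz":0,"roll":0},{"dx":0,"dy":0,"dz":0,"roll":0},{"dx":0,"dy":0,"dz":0,"roll":0},{"dx":0,"dy":0,"dz":0,"roll":0},{"dx":0,"dy":0,"dz":0,"roll":0},{"dx":0,"dy":0,"dz":0,"roll":0}]' 120 20
python3 -m handwheel '[{"dx":0,"dy":0,"dz":0.25,"roll":0},{"dx":0,"dy":0,"dz":0.25,"roll":0},{"dx":0,"dy":0,"dz":0,"roll":0},{"dx":0,"dy":0,"dz":0,"roll":0}]'
python3 -c "
from h import *
go(.4535,-.3218,-.015,4.45)
a=env.read_camera('side');cv2.imwrite('pics/s5.png',cv2.resize(a[240:340,270:370],(600,600)))"
```

```text
clock: 5.48
tcp_pos: [0.4539, -0.3221, 0.0035]
orientation: [0.0, 0.999, 0.039, 0.0]
wrist_force: [0.3, -1.1, -0.2]
finger_gap: 0.0455
clock: 5.82
tcp_pos: [0.4534, -0.3216, -0.0072]
orientation: [-0.0, 0.999, 0.039, -0.001]
wrist_force: [-0.2, 0.8, 0.9]
finger_gap: 0.0453
clk 5.82 pos [ 453.4 -321.6   -7.2] yaw 4.46 tilt [-0.0011  0.0009] F [-0.2  0.8  0.9] gap 0.0453
units dx 0.00 dy 0.01 dz 0.39 roll 0.00
```

View pics/s5.png

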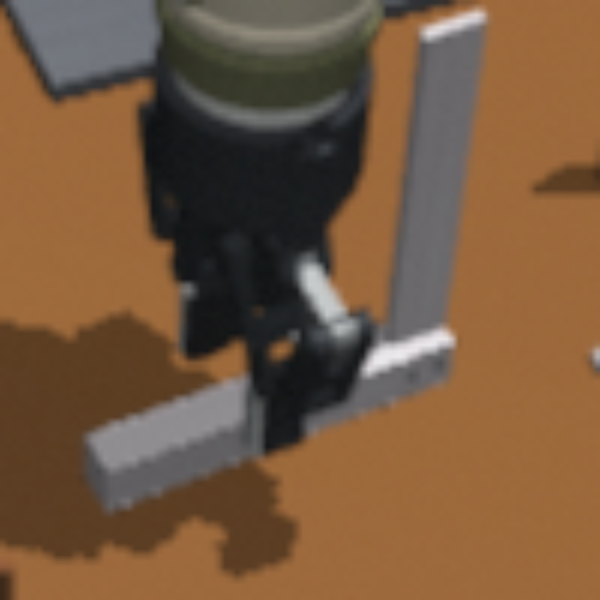

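The picture shows the near fingertip at crop (278,450), around the height of the stock's lower edge and with no contact force, so the z offset of about +24 mm is confirmed. I go 10 mm lower, then close.

```bash
python3 -m handwheel '[{"dx":0,"dy":0,"dz":0.25,"roll":0},{"dx":0,"dy":0,"dz":0.1,"roll":0},{"dx":0,"dy":0,"dz":0.1,"roll":0},{"dx":0,"dy":0,"dz":0.05,"roll":0},{"dx":0,"dy":0,"dz":0,"roll":0}]'
python3 -m handwheel '[{"dx":0,"dy":0,"dz":0,"roll":0},{"dx":0,"dy":0,"dz":0,"roll":0},{"dx":0,"dy":0,"dz":0,"roll":0},{"dx":0,"dy":0,"dz":0,"roll":0},{"dx":0,"dy":0,"dz":0,"roll":0},{"dx":0,"dy":0,"dz":0,"roll":0},{"dx":0,"dy":0,"dz":0,"roll":0}]' 255 20
python3 -m handwheel '[{"dx":0,"dy":0,"dz":0,"roll":0},{"dx":0,"dy":0,"dz":0,"roll":0},{"dx":0,"dy":0,"dz":0,"roll":0},{"dx":0,"dy":0,"dz":0,"roll":0}]' 255 120
python3 -c "
from h import *
go(.4535,-.3218,-.015,4.45)
a=env.read_camera('side');cv2.imwrite('pics/s6.png',cv2.resize(a[240:340,270:370],(600,600)))"
```

```text
clock: 6.28
tcp_pos: [0.4537, -0.3219, -0.0169]
orientation: [-0.0, 0.999, 0.039, -0.0]
wrist_force: [-0.7, 0.3, -0.1]
finger_gap: 0.0452
clock: 6.87
tcp_pos: [0.4541, -0.3219, -0.0163]
orientation: [-0.0, 0.999, 0.039, 0.0]
wrist_force: [-1.1, 1.8, 3.2]
finger_gap: 0.0198
clock: 7.2
tcp_pos: [0.4541, -0.322, -0.0158]
orientation: [0.0, 0.999, 0.039, 0.0]
wrist_force: [-1.6, 2.5, 5.1]
finger_gap: 0.0159
clk 7.20 pos [ 454.1 -322.   -15.8] yaw 4.46 tilt [ 0.0005 -0.0002] F [-1.6  2.5  5.1] gap 0.0159
units dx -0.03 dy -0.01 dz -0.04 roll 0.00
```

View pics/s6.png

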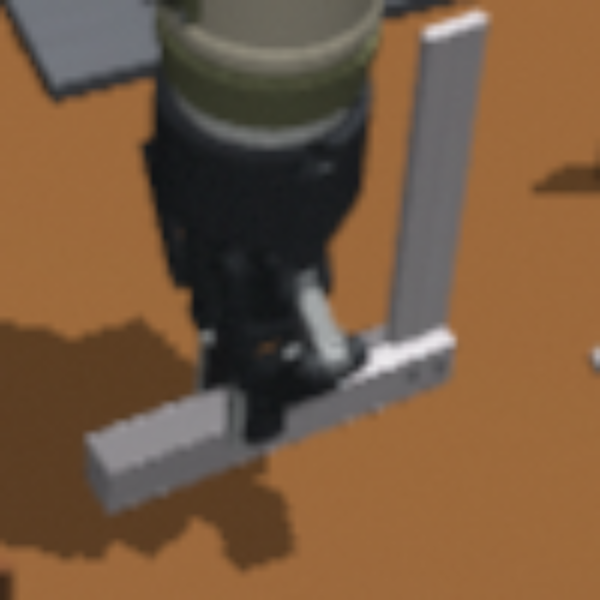

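The picture shows the fingers on the stock, near tip at crop (262,443), but gripping only with the pad tips: about 12 mm overlap, and the gap gives way to 15.9 mm. I re-grip about 6 mm deeper.

```bash
python3 -m handwheel '[{"dx":0,"dy":0,"dz":0,"roll":0},{"dx":0,"dy":0,"dz":0,"roll":0},{"dx":0,"dy":0,"dz":0,"roll":0},{"dx":0,"dy":0,"dz":0,"roll":0},{"dx":0,"dy":0,"dz":0.15,"roll":0},{"dx":0,"dy":0,"dz":0.1,"roll":0},{"dx":0,"dy":0,"dz":0,"roll":0}]' 150 20
python3 -c "
from h import *
go(.4535,-.3218,-.022,4.45)
a=env.read_camera('side');cv2.imwrite('pics/s7.png',cv2.resize(a[240:340,270:370],(600,600)))"
```

```text
clock: 7.83
tcp_pos: [0.4536, -0.3218, -0.0222]
orientation: [-0.0, 0.999, 0.039, -0.0]
wrist_force: [-0.1, -0.5, -0.3]
finger_gap: 0.0348
clk 7.83 pos [ 453.6 -321.8  -22.2] yaw 4.45 tilt [-0.0007  0.0006] F [-0.1 -0.5 -0.3] gap 0.0348
units dx -0.00 dy 0.00 dz -0.01 roll 0.00
```

View pics/s7.png

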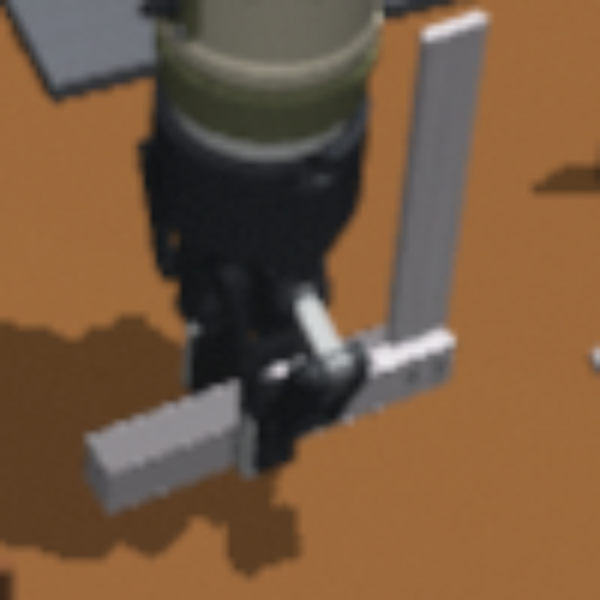

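The near tip at crop (272,468) is now within about 5 mm of the bench with no contact force. I close.

```bash
python3 -m handwheel '[{"dx":0,"dy":0,"dz":0,"roll":0},{"dx":0,"dy":0,"dz":0,"roll":0},{"dx":0,"dy":0,"dz":0,"roll":0},{"dx":0,"dy":0,"dz":0,"roll":0},{"dx":0,"dy":0,"dz":0,"roll":0},{"dx":0,"dy":0,"dz":0,"roll":0}]' 255 30
python3 -m handwheel '[{"dx":0,"dy":0,"dz":0,"roll":0},{"dx":0,"dy":0,"dz":0,"roll":0},{"dx":0,"dy":0,"dz":0,"roll":0},{"dx":0,"dy":0,"dz":0,"roll":0}]' 255 110
python3 -m handwheel '[{"dx":0,"dy":0,"dz":-0.3,"roll":0},{"dx":0,"dy":0,"dz":-0.5,"roll":0},{"dx":0,"dy":0,"dz":-0.5,"roll":0},{"dx":0,"dy":0,"dz":-0.5,"roll":0},{"dx":0,"dy":0,"dz":-0.5,"roll":0},{"dx":0,"dy":0,"dz":-0.5,"roll":0},{"dx":0,"dy":0,"dz":-0.2,"roll":0},{"dx":0,"dy":0,"dz":0,"roll":0}]'
python3 -c "
from h import *
go(.48,-.035,.06,-1.2)
a=env.read_camera('side');cv2.imwrite('pics/s8.png',cv2.resize(a[180:340,230:390],(600,600)))"
```

```text
clock: 8.38
tcp_pos: [0.454, -0.322, -0.0215]
orientation: [0.0, 0.999, 0.039, 0.0]
wrist_force: [-0.7, -0.5, -0.5]
finger_gap: 0.019
clock: 8.72
tcp_pos: [0.454, -0.3221, -0.0212]
orientation: [0.0, 0.999, 0.039, 0.0]
wrist_force: [-1.8, 0.1, 4.3]
finger_gap: 0.0171
clock: 9.38
tcp_pos: [0.4549, -0.323, 0.0403]
orientation: [0.001, 0.999, 0.039, 0.001]
wrist_force: [0.9, -0.5, -5.5]
finger_gap: 0.0172
clk 9.38 pos [ 454.9 -323.    40.3] yaw 4.46 tilt [ 0.0023 -0.0022] F [ 0.9 -0.5 -5.5] gap 0.0172
units dx 0.95 dy -14.42 dz -0.98 roll 0.94
```

View pics/s8.png

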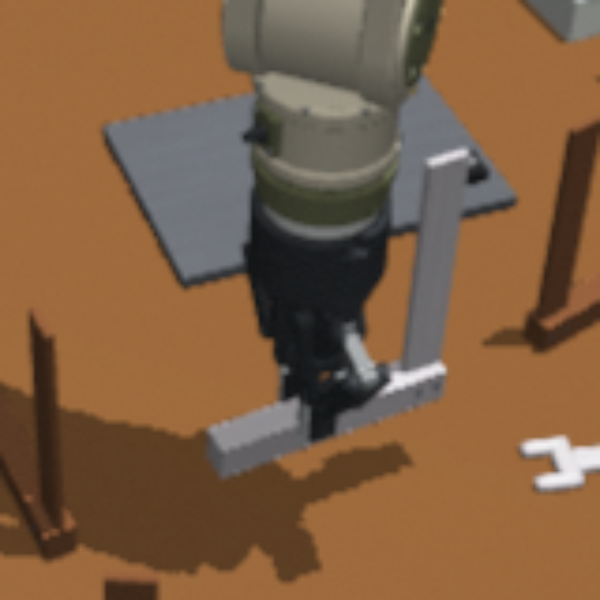

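Lifted level, clear of the bench: heel corner at crop (445,385), shadow well below. Wrist load is about 6 N, which matches the square. I check the nearby brown square's clearance, then carry.

```bash
python3 -c "
from h import *
print(ray('top',[(331,277),(331,284),(367,276),(357,152),(354,132)],.024).round(3))
go(.4715,-.0345,.055,-1.2)"
python3 -m handwheel '[{"dx":0,"dy":-0.4,"dz":-0.35,"roll":0.2},{"dx":0.05,"dy":-0.8,"dz":-0.35,"roll":0.2},{"dx":0.05,"dy":-1,"dz":0,"roll":0.2},{"dx":0.05,"dy":-1,"dz":0,"roll":0.2},{"dx":0.05,"dy":-1,"dz":0,"roll":0.14},{"dx":0.05,"dy":-1,"dz":0,"roll":0},{"dx":0.05,"dy":-1,"dz":0,"roll":0},{"dx":0,"dy":-0.6,"dz":0,"roll":0}]'
python3 -c "
from h import *
go(.4715,-.0345,.055,-1.2)
cv2.imwrite('pics/s9.png',env.read_camera('side'));cv2.imwrite('pics/t9.png',env.read_camera('top'))"
```

```text
[[ 0.306 -0.16   0.024]
 [ 0.287 -0.16   0.024]
 [ 0.308 -0.259  0.024]
 [ 0.66  -0.244  0.024]
 [ 0.72  -0.238  0.024]]
clk 9.43 pos [ 454.4 -322.5   39.4] yaw 4.45 tilt [ 0.0013 -0.0013] F [ 0.8  0.6 -7. ] gap 0.0168
units dx 0.55 dy -14.42 dz -0.78 roll 0.94
clock: 10.1
tcp_pos: [0.4577, -0.1837, 0.0518]
orientation: [-0.001, 1.0, -0.01, -0.001]
wrist_force: [0.2, 0.3, -6.6]
finger_gap: 0.0174
clk 10.10 pos [ 457.7 -183.7   51.8] yaw -1.11 tilt [-0.0016  0.0017] F [ 0.2  0.3 -6.6] gap 0.0174
units dx 0.54 dy -7.47 dz -0.16 roll 0.01
```

View pics/s9.png

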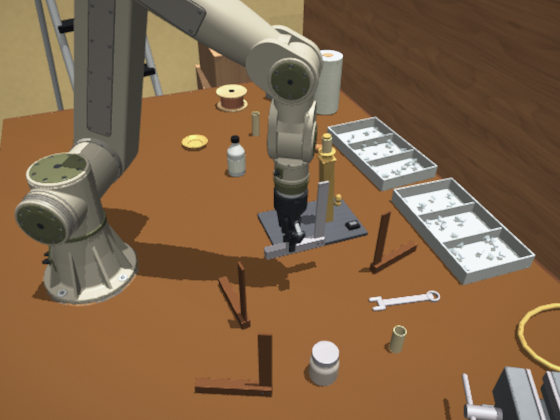

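View pics/t9.png

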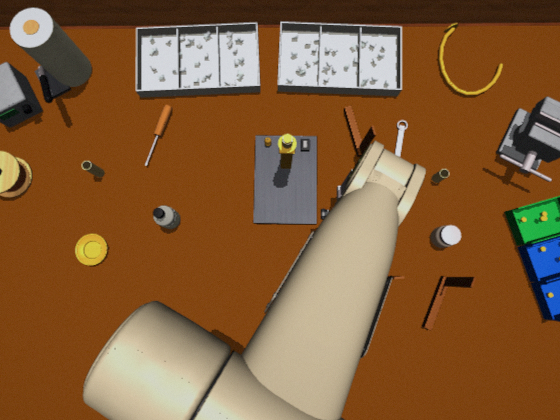

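Both views show the square carried level, at side (295,245), with the lamp and bystanders untouched. I continue to 55 mm before the corner.

```bash
python3 -m handwheel '[{"dx":0.1,"dy":-1,"dz":0,"roll":0},{"dx":0.1,"dy":-1,"dz":0,"roll":0},{"dx":0.1,"dy":-1,"dz":0,"roll":0},{"dx":0.1,"dy":-1,"dz":0,"roll":0},{"dx":0.1,"dy":-1,"dz":0,"roll":0},{"dx":0,"dy":-1,"dz":0,"roll":0},{"dx":0,"dy":-0.5,"dz":0,"roll":0},{"dx":0,"dy":0,"dz":0,"roll":0}]'
python3 -m handwheel '[{"dx":0,"dy":0,"dz":0,"roll":0},{"dx":0,"dy":0,"dz":0,"roll":0}]'
python3 -c "
from h import *
go(.4715,-.0345,.055,-1.2)
a=env.read_camera('side');b=env.read_camera('top')
cv2.imwrite('pics/s10.png',cv2.resize(a[110:270,230:390],(600,600)));cv2.imwrite('pics/t10.png',cv2.resize(b[120:240,230:350],(600,600)))"
```

```text
clock: 10.87
tcp_pos: [0.471, -0.0551, 0.0522]
orientation: [-0.0, 1.0, -0.009, -0.0]
wrist_force: [-0.7, -0.6, -7.0]
finger_gap: 0.017
clock: 11.03
tcp_pos: [0.4716, -0.0573, 0.0525]
orientation: [0.0, 1.0, -0.011, 0.0]
wrist_force: [-0.2, 0.4, -6.1]
finger_gap: 0.0173
clk 11.03 pos [471.6 -57.3  52.5] yaw -1.22 tilt [ 0.0004 -0.001 ] F [-0.2  0.4 -6.1] gap 0.0173
units dx -0.03 dy -1.14 dz -0.13 roll -0.00
```

View pics/s10.png

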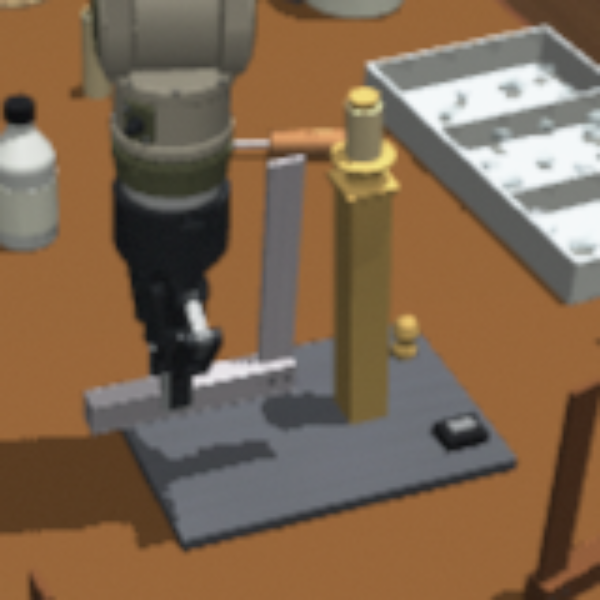

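View pics/t10.png

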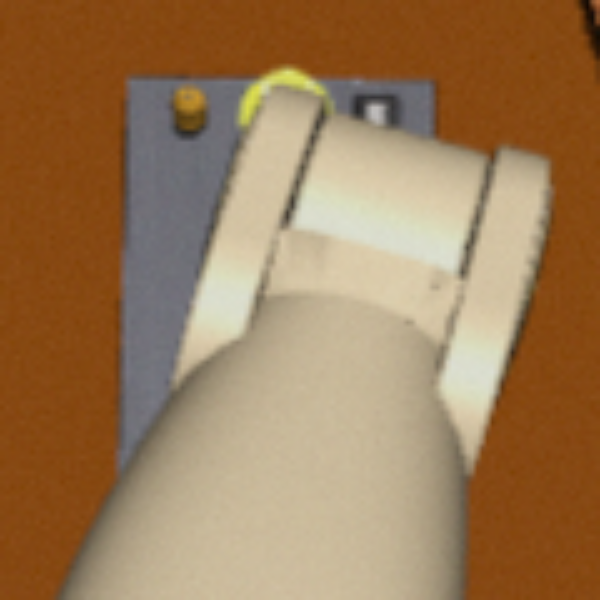

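The views show the square hanging level over the plate's front area, with its heel at side crop (295,365) well before the upright (foot at (360,415)). In the top view the arm hides it. I shift sideways 23 mm and lower to just above the plate.

```bash
python3 -m handwheel '[{"dx":0,"dy":-0.4,"dz":0,"roll":0},{"dx":0,"dy":-0.5,"dz":0.2,"roll":0},{"dx":0,"dy":-0.24,"dz":0.5,"roll":0},{"dx":0,"dy":0,"dz":0.6,"roll":0},{"dx":0,"dy":0,"dz":0.6,"roll":0},{"dx":0,"dy":0,"dz":0.4,"roll":0},{"dx":0,"dy":0,"dz":0,"roll":0},{"dx":0,"dy":0,"dz":0,"roll":0}]'
python3 -c "
from h import *
go(.4715,-.0345,-.009,-1.2)
a=env.read_camera('side')
cv2.imwrite('pics/s11.png',a);cv2.imwrite('pics/s11c.png',cv2.resize(a[130:260,250:380],(600,600),interpolation=cv2.INTER_CUBIC))"
```

```text
clock: 11.8
tcp_pos: [0.4711, -0.033, 0.0061]
orientation: [-0.0, 1.0, -0.01, -0.001]
wrist_force: [0.1, -0.1, -5.9]
finger_gap: 0.017
clk 11.80 pos [471.1 -33.    6.1] yaw -1.17 tilt [-0.0014  0.0004] F [ 0.1 -0.1 -5.9] gap 0.0170
units dx 0.02 dy 0.07 dz 0.75 roll 0.00
```

View pics/s11c.png

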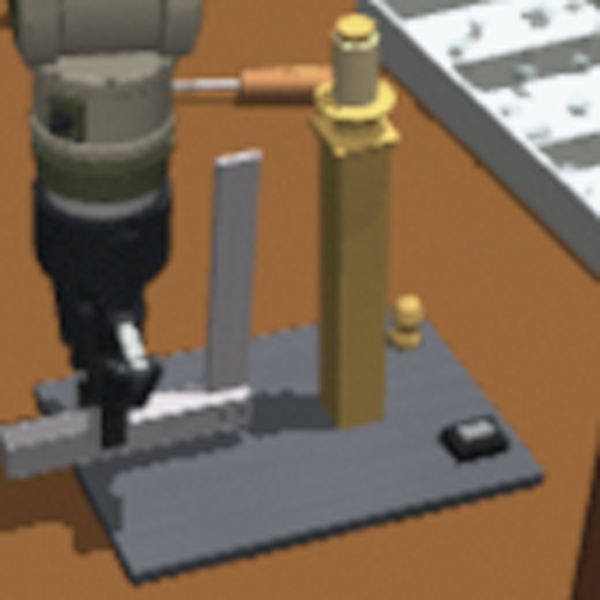

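Run:
```python
from h import *
np.set_printoptions(precision=4,suppress=True)
s=600/130
P=lambda u,v:(250+u/s-.4,130+v/s-.4)
print("foot",ray('side',[P(340,427),P(385,418)],.012))
a=np.radians(-1.2);o=np.array([.6311,-.0377]);
f=lambda x,y:np.r_[o+[x*np.cos(a)-y*np.sin(a),x*np.sin(a)+y*np.cos(a)],.012]
print("pred foot",f(-.015,-.015),f(.015,-.015))
print("plate front/near, back/near corner", ray('side',[P(138,572),P(543,478)],.012), f(-.175,-.09),f(.085,-.09))
# blade top: underside z=r+.0212
z=.0061+.0212+.185
print("bladetop seen", ray('side',[P(217,163),P(260,152)],z))
st=.0061+.0212+.024
print("heel top near corner", ray('side',[P(247,400)],st))
```

```text
foot [[ 0.6193 -0.0486  0.012 ]
 [ 0.6486 -0.0506  0.012 ]]
pred foot [ 0.6158 -0.0524  0.012 ] [ 0.6458 -0.053   0.012 ]
plate front/near, back/near corner [[ 0.4587 -0.1236  0.012 ]
 [ 0.7107 -0.1338  0.012 ]] [ 0.4543 -0.124   0.012 ] [ 0.7142 -0.1295  0.012 ]
bladetop seen [[ 0.5371 -0.0364  0.2123]
 [ 0.5634 -0.0346  0.2123]]
heel top near corner [[ 0.5562 -0.0489  0.0513]]
```

The foot, plate and blade rays agree to 3–4 mm across views, and blade and upright are in line in y, so I keep the lateral position. Next is a guarded lowering to the plate.

```bash
python3 -m handwheel '[{"dx":0,"dy":0.03,"dz":0.3,"roll":0},{"dx":0,"dy":0,"dz":0.25,"roll":0},{"dx":0,"dy":0,"dz":0.1,"roll":0},{"dx":0,"dy":0,"dz":0,"roll":0},{"dx":0,"dy":0,"dz":0,"roll":0}]'
python3 -m handwheel '[{"dx":0,"dy":0,"dz":0.05,"roll":0},{"dx":0,"dy":0,"dz":0.05,"roll":0},{"dx":0,"dy":0,"dz":0,"roll":0}]'
python3 -m handwheel '[{"dx":0,"dy":0,"dz":0.05,"roll":0},{"dx":0,"dy":0,"dz":0,"roll":0}]'
python3 -c "
from h import *
go(.5266,-.0357,-.009,-1.2)"
```

```text
clock: 12.27
tcp_pos: [0.4715, -0.0341, -0.0067]
orientation: [-0.0, 1.0, -0.01, -0.0]
wrist_force: [0.1, 0.6, -5.7]
finger_gap: 0.0169
clock: 12.52
tcp_pos: [0.4718, -0.0341, -0.0086]
orientation: [0.0, 1.0, -0.01, 0.0]
wrist_force: [0.5, -0.8, -6.5]
finger_gap: 0.0171
clock: 12.68
tcp_pos: [0.4718, -0.0342, -0.0092]
orientation: [0.0, 1.0, -0.01, 0.0]
wrist_force: [-1.6, -0.1, -1.7]
finger_gap: 0.0171
clk 12.68 pos [471.8 -34.2  -9.2] yaw -1.18 tilt [ 0.0004 -0.0002] F [-1.6 -0.1 -1.7] gap 0.0171
units dx 2.74 dy 0.02 dz -0.01 roll 0.00
```

Contact came at z −9 mm, as predicted. I slide forward to just short of the leaning upright.

```bash
python3 -m handwheel '[{"dx":0.3,"dy":0,"dz":0,"roll":0},{"dx":0.4,"dy":0,"dz":0,"roll":0},{"dx":0.4,"dy":0,"dz":0,"roll":0},{"dx":0.3,"dy":0,"dz":0,"roll":0},{"dx":0,"dy":0,"dz":0,"roll":0},{"dx":0,"dy":0,"dz":0,"roll":0}]'
python3 -c "
from h import *
go(.5266,-.0357,-.009,-1.2)
a=env.read_camera('side')
cv2.imwrite('pics/s12.png',a);cv2.imwrite('pics/s12c.png',cv2.resize(a[130:260,250:380],(600,600),interpolation=cv2.INTER_CUBIC))"
```

```text
clock: 13.18
tcp_pos: [0.5018, -0.035, -0.0091]
orientation: [0.0, 1.0, -0.01, 0.002]
wrist_force: [1.3, -0.5, -2.1]
finger_gap: 0.0172
clk 13.18 pos [501.8 -35.   -9.1] yaw -1.18 tilt [ 0.0031 -0.0005] F [ 1.3 -0.5 -2.1] gap 0.0172
units dx 1.24 dy 0.01 dz -0.01 roll 0.00
```

View pics/s12c.png

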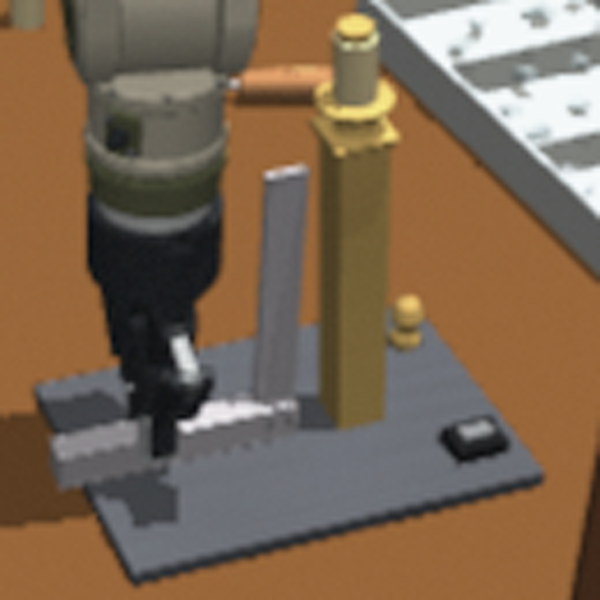

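The square stands on the plate with its blade top at crop (285,175), about 5 mm from the leaning upright's front edge at (320,160), all aligned. I advance in small steps, watching the force.

```bash
python3 -m handwheel '[{"dx":0.2,"dy":0,"dz":0,"roll":0},{"dx":0.2,"dy":0,"dz":0,"roll":0},{"dx":0,"dy":0,"dz":0,"roll":0}]'
python3 -m handwheel '[{"dx":0.2,"dy":0,"dz":0.03,"roll":0},{"dx":0.2,"dy":0,"dz":0,"roll":0},{"dx":0,"dy":0,"dz":0,"roll":0}]'
python3 -m handwheel '[{"dx":0.2,"dy":0,"dz":0.03,"roll":0},{"dx":0,"dy":0,"dz":0,"roll":0}]'
python3 -c "
from h import *
go(.5266,-.0357,-.009,-1.2)
a=env.read_camera('side')
cv2.imwrite('pics/s13.png',a);cv2.imwrite('pics/s13c.png',cv2.resize(a[130:260,250:380],(600,600),interpolation=cv2.INTER_CUBIC))"
```

```text
clock: 13.48
tcp_pos: [0.5064, -0.0348, -0.0092]
orientation: [0.0, 1.0, -0.01, -0.001]
wrist_force: [-6.4, -0.5, 5.8]
finger_gap: 0.0171
clock: 13.73
tcp_pos: [0.5136, -0.0348, -0.0092]
orientation: [0.0, 1.0, -0.01, -0.002]
wrist_force: [-9.5, 0.9, 14.0]
finger_gap: 0.0171
clock: 13.9
tcp_pos: [0.5153, -0.0349, -0.0092]
orientation: [0.0, 1.0, -0.01, -0.004]
wrist_force: [-16.9, -0.2, 25.3]
finger_gap: 0.017
clk 13.90 pos [515.3 -34.9  -9.2] yaw -1.20 tilt [-0.007  -0.0006] F [-16.9  -0.2  25.3] gap 0.0170
units dx 0.57 dy 0.03 dz -0.01 roll 0.00
```

View pics/s13c.png

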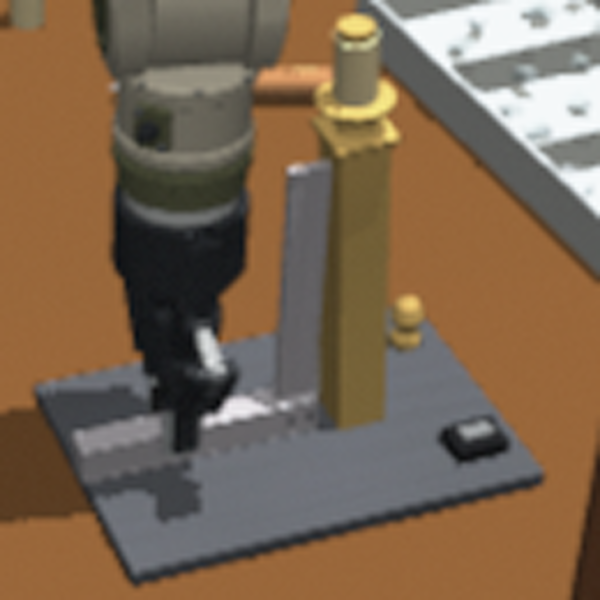

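Fx is largely friction, because the down-press built up to about 31 N and the upright has not visibly moved (sleeve top still at crop (355,20)). I ease the down-press, then go on.

```bash
python3 -m handwheel '[{"dx":0,"dy":0,"dz":-0.08,"roll":0},{"dx":0,"dy":0,"dz":0,"roll":0}]'
python3 -m handwheel '[{"dx":0,"dy":0,"dz":-0.04,"roll":0},{"dx":0.1,"dy":0,"dz":0,"roll":0},{"dx":0,"dy":0,"dz":0,"roll":0}]'
python3 -c "
from h import *
go(.5266,-.0357,-.009,-1.2)"
```

```text
clock: 14.12
tcp_pos: [0.518, -0.0348, -0.0092]
orientation: [-0.0, 1.0, -0.01, -0.001]
wrist_force: [-6.4, 0.8, 6.8]
finger_gap: 0.0174
clock: 14.37
tcp_pos: [0.5215, -0.035, -0.009]
orientation: [-0.0, 1.0, -0.01, -0.0]
wrist_force: [-2.6, 0.5, -6.1]
finger_gap: 0.0173
clk 14.37 pos [521.5 -35.   -9. ] yaw -1.18 tilt [-0.0009  0.0002] F [-2.6  0.5 -6.1] gap 0.0173
units dx 0.25 dy 0.03 dz -0.00 roll 0.00
```

```bash
python3 -m handwheel '[{"dx":0.1,"dy":0,"dz":0.02,"roll":0},{"dx":0,"dy":0,"dz":0,"roll":0}]'
python3 -m handwheel '[{"dx":0.1,"dy":0,"dz":0,"roll":0},{"dx":0,"dy":0,"dz":0,"roll":0}]'
python3 -m handwheel '[{"dx":0.05,"dy":0,"dz":0,"roll":0},{"dx":0,"dy":0,"dz":0,"roll":0}]'
python3 -c "
from h import *
go(.5266,-.0357,-.009,-1.2)
a=env.read_camera('side')
cv2.imwrite('pics/s14.png',a);cv2.imwrite('pics/s14c.png',cv2.resize(a[130:260,250:380],(600,600),interpolation=cv2.INTER_CUBIC))"
```

```text
clock: 14.53
tcp_pos: [0.5235, -0.0351, -0.0091]
orientation: [-0.0, 1.0, -0.01, -0.001]
wrist_force: [-4.0, 0.5, -4.5]
finger_gap: 0.0169
clock: 14.7
tcp_pos: [0.5259, -0.0352, -0.009]
orientation: [-0.0, 1.0, -0.01, -0.0]
wrist_force: [-3.2, -0.5, -5.5]
finger_gap: 0.017
clock: 14.87
tcp_pos: [0.5267, -0.0352, -0.009]
orientation: [-0.0, 1.0, -0.01, -0.0]
wrist_force: [-3.0, -0.4, -4.9]
finger_gap: 0.017
clk 14.87 pos [526.7 -35.2  -9. ] yaw -1.18 tilt [-0.0003  0.0001] F [-3.  -0.4 -4.9] gap 0.0170
units dx -0.00 dy 0.03 dz 0.00 roll 0.00
```

View pics/s14c.png

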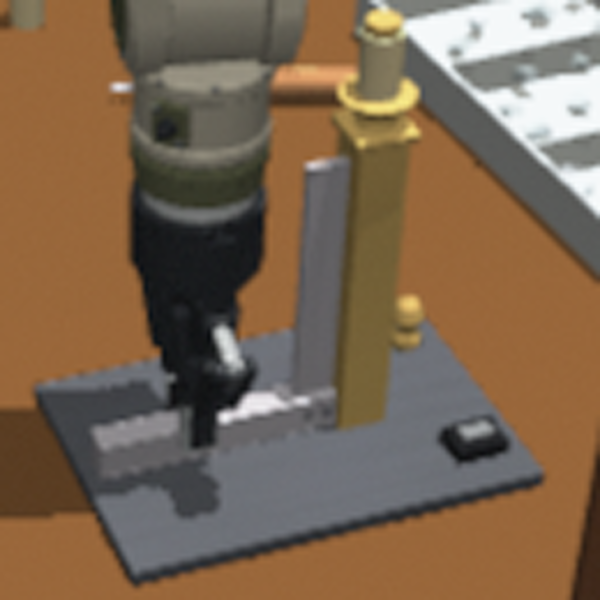

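The upright is now being trued: the sleeve top has moved from crop (355,20) to (382,20). The heel is close to the foot at (335,400). Fx is a steady 3 N, so it has not bottomed yet and I go on in 1 mm steps.

```bash
for i in 1; do :; done
python3 -m handwheel '[{"dx":0.05,"dy":0,"dz":0,"roll":0},{"dx":0,"dy":0,"dz":0,"roll":0}]'
python3 -m handwheel '[{"dx":0.05,"dy":0,"dz":0,"roll":0},{"dx":0,"dy":0,"dz":0,"roll":0}]'
python3 -m handwheel '[{"dx":0.05,"dy":0,"dz":0,"roll":0},{"dx":0,"dy":0,"dz":0,"roll":0}]'
python3 -c "
from h import *
go(.5266,-.0357,-.009,-1.2)
a=env.read_camera('side')
cv2.imwrite('pics/s15.png',a);cv2.imwrite('pics/s15c.png',cv2.resize(a[130:260,250:380],(600,600),interpolation=cv2.INTER_CUBIC))"
```

```text
clock: 15.08
tcp_pos: [0.5274, -0.0352, -0.009]
orientation: [-0.0, 1.0, -0.01, -0.0]
wrist_force: [-4.4, -0.1, -6.3]
finger_gap: 0.0169
clock: 15.25
tcp_pos: [0.5274, -0.0352, -0.009]
orientation: [0.0, 1.0, -0.01, -0.001]
wrist_force: [-5.7, 0.5, -3.2]
finger_gap: 0.0169
clock: 15.42
tcp_pos: [0.5273, -0.0352, -0.009]
orientation: [0.0, 1.0, -0.01, -0.002]
wrist_force: [-8.6, 0.0, -2.0]
finger_gap: 0.0168
clk 15.42 pos [527.3 -35.2  -9. ] yaw -1.20 tilt [-0.0042 -0.0002] F [-8.6  0.  -2. ] gap 0.0168
units dx -0.03 dy 0.03 dz 0.00 roll 0.00
```

View pics/s15c.png

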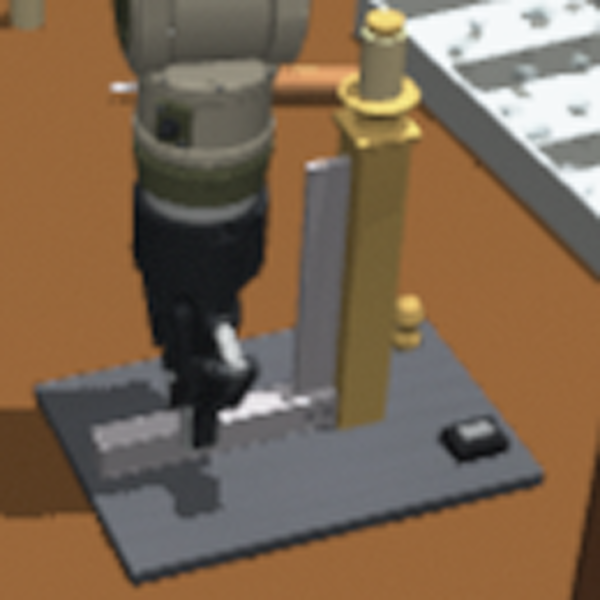

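It has bottomed: x stopped at 527.4 mm (predicted 526.6) while Fx climbed to −8.6 N, and the upright now looks vertical. I add down-press.

```bash
python3 -m handwheel '[{"dx":0,"dy":0,"dz":0.05,"roll":0},{"dx":0,"dy":0,"dz":0,"roll":0},{"dx":0,"dy":0,"dz":0,"roll":0}]'
python3 -c "
from h import *
go(.5266,-.0357,-.009,-1.2);print(env.get_state()['ft_torque'])"
python3 -m handwheel '[{"dx":0,"dy":0,"dz":0.05,"roll":0},{"dx":0,"dy":0,"dz":0,"roll":0},{"dx":0,"dy":0,"dz":0,"roll":0}]'
python3 -c "
from h import *
go(.5266,-.0357,-.009,-1.2);print(env.get_state()['ft_torque'])"
```

```text
clock: 15.72
tcp_pos: [0.5273, -0.0352, -0.0092]
orientation: [0.0, 1.0, -0.01, -0.002]
wrist_force: [-11.1, 1.3, 6.1]
finger_gap: 0.0169
clk 15.72 pos [527.3 -35.2  -9.2] yaw -1.19 tilt [-0.0037 -0.0002] F [-11.1   1.3   6.1] gap 0.0169
units dx -0.04 dy 0.03 dz -0.01 roll 0.00
[ 0.0097249   2.12858052 -0.04437822]
clock: 15.97
tcp_pos: [0.5274, -0.0352, -0.0092]
orientation: [0.0, 1.0, -0.01, -0.002]
wrist_force: [-13.2, 0.9, 13.3]
finger_gap: 0.0173
clk 15.97 pos [527.4 -35.2  -9.2] yaw -1.19 tilt [-0.0033 -0.0005] F [-13.2   0.9  13.3] gap 0.0173
units dx -0.04 dy 0.03 dz -0.01 roll 0.00
[1.27567552e-01 2.74467926e+00 4.18821815e-04]
```

Run:
```python
from h import *
a=env.read_camera('side');b=env.read_camera('top')
cv2.imwrite('pics/s16.png',a);cv2.imwrite('pics/t16.png',b)
c=cv2.resize(a[130:260,250:380],(600,600),interpolation=cv2.INTER_CUBIC)
cv2.imwrite('pics/s16c.png',c)
# upright: right-hand (near, +x) vertical edge; brass mask, per-row right/left extents
for f in('s11','s16'):
    im=cv2.imread(f'pics/{f}.png');h=cv2.cvtColor(im,cv2.COLOR_BGR2HSV)
    m=cv2.inRange(h,(20,100,60),(32,255,255))
    L=[];Rr=[];V=[]
    for v in range(170,212,3):
        xs=np.nonzero(m[v,312:345])[0]+312
        if len(xs): L.append(xs.min());Rr.append(xs.max());V.append(v)
    print(f,'right edge slope px/row',np.polyfit(V,Rr,1)[0].round(4),'left',np.polyfit(V,L,1)[0].round(4),Rr[0],Rr[-1])
o=np.array([.6311+.0150+.0,-.0377-.015,0])
for lean in(0,.05,.08):
    P=proj('side',[[o[0],o[1],.012],[o[0]-np.sin(lean)*.18,o[1],.012+.18]])
    print('pred edge lean',lean,((P[0,0]-P[1,0])/(P[0,1]-P[1,1])).round(4))
```

```text
s11 right edge slope px/row 0.1018 left 0.0 333 332
s16 right edge slope px/row -0.0044 left -0.0996 337 333
pred edge lean 0 -0.1
pred edge lean 0.05 -0.0424
pred edge lean 0.08 -0.007
```

View pics/s16c.png

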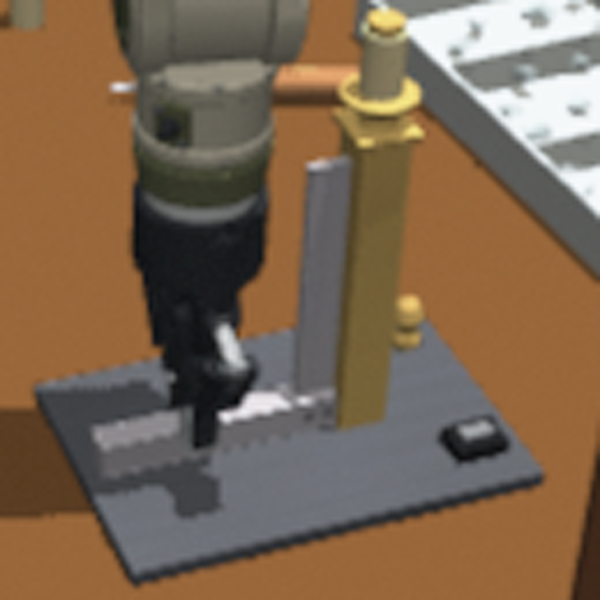

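View pics/t16.png

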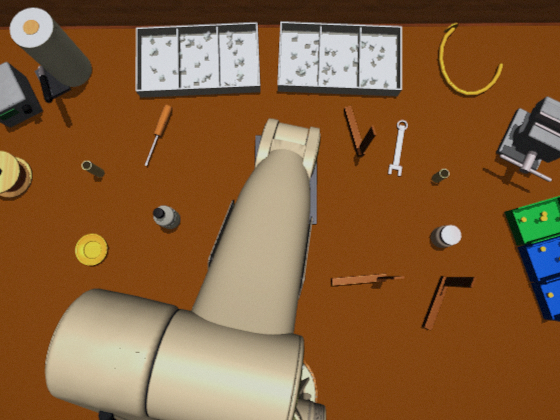

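The upright's left edge slope is −0.0996 px/row, and −0.100 is predicted for a true vertical. At the start it was 0.0, about 0.086 rad of lean. The square's blade lies along it and all bystanders are in place, so I hand in.

```bash
python3 -c "
from h import *
go(.5266,-.0357,-.009,-1.2)
print(env.hand_in())"
```

```text
clk 16.07 pos [527.4 -35.2  -9.2] yaw -1.19 tilt [-0.0033 -0.0005] F [-14.3   0.3  14.4] gap 0.0170
units dx -0.04 dy 0.03 dz -0.01 roll 0.00
the job is handed in; nothing more can be done
None
```

I gripped the steel square, not one of the brown look-alikes. I stood it on the base plate and pressed it home into the corner, then handed in at 16.1 s still gripping and pressing.

**Last checks:**
- **Forces:** about 14 N forward and 14 N down at the wrist. This comes to roughly 20 N on the plate once the square's weight is added.
- **Position:** forward travel stopped at 527.4 mm, against 526.6 mm predicted from the pictures.
- **Upright:** its left edge in the side view matched a true vertical (slope −0.0996 px/row, −0.100 predicted; it leaned about 0.086 rad at the start). The finial spoiled the right edge, so I did not use it.
- **Bystanders:** all looked unmoved in the last views.

**What disagreed:**
- The reported TCP height read about 20–24 mm lower than the real fingertips. The first grip closed empty above the stock and the second was too shallow, so I re-gripped deeper using the pictures; the square did not move.
- The gap reads 17 mm on the 20 mm stock at 110 N.
- The tool ends about 0.2° tilted.
- While sliding the square forward, the down-press rose briefly to about 31 N before I eased it.
- The arm hid the corner from the top camera, so the final fit there rests on the side view and the forces.

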